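# Check a spindle thread with the pitch comb leaf

## Task

Check the thread of the spindle clamped in the stand: take the comb leaf whose pitch matches it (the yellow one), lay it flat on the stand's ledge in front of the check pin with its teeth facing the thread but still clear of it, and let go. Then push the leaf until its teeth are fully home in the thread and it sits square and flat; only after that push the check pin forward until it stops against the leaf's back and its red ring reaches the guide, and leave both there. Leave the red and blue leaves where they lie.

Things in the scene. Friction and masses are not known exactly. Their poses are not given: they have to be found in the camera images.
- stand: Fixed stand, green base 205 x 236 x 8 mm. Origin on the bench straight under the middle of the spindle axis; x (level) is the way leaf and pin are pushed, from pin to spindle; y along the spindle; z up. Flat ledge in front of the spindle: top 36 mm above the bench, x -130 to -30, y -60 to 60 mm. Seated leaf: back edge at x = -57.5, its origin at x = -43 mm.
- spindle: Steel threaded spindle fixed in the stand, along y. Origin mid-thread on its axis, 40 mm above the bench. 56 mm across crests, 42 across roots, pitch 12: crests at y = 0, +-12 .. +-60 mm, grooves half way between, 10.8 mm wide at the mouth, 5.1 at the root. Green V-blocks with straps hold its ends: |y| 76 to 104, up to 72 mm above the bench.
- root (a point): Point of the stand at x = -21, y = 0, z = 36 mm (ledge height, bottom of the thread, in line with the pin): the leaf's tip point comes here when seated in line with the pin; one groove (12 mm) to either side in y is also good. Axes as the stand.
- guide (a point): Centre of the rear face of the pin's guide, on the pin's axis, at x = -130, y = 0, z = 40 mm of the stand. The guide is a green block on the ledge, 25 mm long (x -130 to -105), 14 mm wide, top 50 mm above the bench.
- pin (a joint): Check pin, brass, 6 mm thick, in m: 0 = nose flush with the guide's front; grows towards the spindle; end stop 0.056. Starts at 0 to 0.008, stays where left (about 2 N friction). At 0.0475 the nose touches the back of a fully seated leaf and the front edge of its red ring meets the guide's rear face; with no leaf it would run on.
- pin_head (a point): Centre of the rear face of the pin's black push head: upright disc, 24 mm diameter, 8 mm thick, 40 mm above the bench, facing the stand's -x. Moves with the pin; 66 mm behind the guide's rear face when the pin is at 0.
- leaf12: Matching leaf, yellow rib, loose, about 0.14 kg, on the mat in any of three places, teeth away from the robot. Steel plate 29 (x) x 74 (y) x 8 mm, six 7.5 mm teeth, pitch 12, on its +x edge, tips 4.2 wide at y +-6, +-18, +-30. Origin: centre of underside; back edge 14.5 behind, tips 22 ahead. Rib on top over the origin: 12 (x) x 40 (y), 8 to 22 mm above the underside.
- leaf12_tip (a point): Point on the underside of the yellow leaf in line with its tooth tips, mid row: 22 mm ahead of its origin along x.
- leaf9: Wrong leaf, red rib, eight teeth of 9 mm pitch; same plate, rib and origin. Not to be moved.
- leaf16: Wrong leaf, blue rib, four teeth of 16 mm pitch; same plate, rib and origin. Not to be moved.
- mat: Fixed black rubber mat, 290 x 140 x 4 mm, on which the leaves lie flat about 90 mm apart; origin at the centre of its underside.
Mind the look-alikes: they are no part of the job. What is shaped like the leaf12 but turquoise is not meant.

How it is judged:
By the outcome, as a careful person would: the job done as asked, in the order asked, and still so for the second after the job is handed in, with the robot touching nothing.
It also fails if it takes over 58 s, if anything falls off the work surface, if the arm or the gripper's body presses on something with over 40 N, if the wrist force passes 120 N, or if a joint passes its speed limit or range.

## Robot

A 6-joint arm with a two-finger parallel gripper is mounted at the origin on the work surface. World frame = base frame: x ahead of the robot, y to its left, z up, the work surface at z = 0. Lengths are in m, angles in rad, forces in N, time in s.
With the tool pointing down it reaches from about 0.35 to 0.925 m from the base axis. Payload 6.4 kg.
Tool frame: the origin (TCP) lies midway between the tips of the shut fingers; the grasp point (between the pads) lies 19 mm behind it; z points along the fingers, y is the line along which they close (so a half turn about z gives the same grasp; the last joint's range is limited). The gripper opens to 85 mm and grips with 20 to 120 N. Pads are 22 mm wide; open, the fingers measure 114 mm over their backs; the gripper's body (76 mm by 85 mm) begins 54 mm behind the grasp point. The pads swing forward as they close: fully open they stand 13 mm farther back than shut.
Start: joints at [1.156, 0.245, 1.558, -0, 1.339, -0.174], TCP at [0.155, 0.631, 0.231] pointing down, gripper open.
Joint ranges: [-3.13, 3.13], [-1.02, 2.26], [0.13, 2.54], [-0.95, 4.09], [0.21, 2.88], [-2.74, 2.74]. Speed limits (rad/s): [2.57, 2.57, 3.14, 3.14, 3.14, 3.14].

## Interface

Orientations are given as a unit quaternion [w, x, y, z].
In Python, from plant import arm, eyes, order gives the robot as it stands.
- The arm moves only by the shell command python3 -m crank 'ROWS' [FORCE]. ROWS is JSON, a list of rows, each an object with "jaw": the closure, from 0 (fully open) to 1 (shut); "linear": the shift along the tool's x, y, z scaled (see below), a list of three; "rotation": the turn, a rotation vector about the tool's x, y, z scaled (see below), a list of three. A call has 1 to 12 rows; each row is the pose to reach, as a shift and turn from the pose commanded when the call began, along the tool's axes at that moment; what a row does not reach only later rows make up. The controller multiplies each number of a shift by 1000 mm and each number of a turn by 45 degrees. A row lasts 1/8 s, in which the tool goes at most 62.5 mm and 10.7 degrees, less where a joint would pass 70% of its speed; a pose out of reach is approached as far as the arm can. A call with a number of a shift or a turn outside -1 to 1 is refused whole. A call with a gripper value outside its range is refused whole. The fingers move at their own pace and stop on an object; FORCE is the grip in N (left out, the last holds). Time passes only in rows, so rows that repeat a pose let the fingers close. It gives the time, the measured TCP pose, the force, the opening and the grip force at its end, in the units of the state.
- arm.read_state(): the state, without advancing time (a new reading comes with each control period).
- eyes.camera(name): name is "side" or "top"; returns (picture, depth): 480x640x3 uint8, blue, green, red; 480x640 float32, m along the optical axis (not along the pixel's ray), 0 where there is no reading.
- eyes.camera_info(name): a dict with "K" (3x3 intrinsics, pixels), "R" (3x3) and "t" (3): a world point X has camera coordinates R X + t. Camera axes: x right, y down, z forward; pixel columns grow to the right and rows downward; lengths in m; the calibration is good to about 2 mm. A picture is of the moment at which its call begins. camera_info takes no time and is no camera call.
- order.sign_off(): hands the job in; it is judged then, once.
The state is a dict: "time": time; "q": joint angles; "joint_velocities": joint speeds; "tau": joint torques, N m; "eef_pos": TCP position; "orientation": TCP orientation; "ft_force": force on the tool from outside, world axes, zero at the start; "wrist_torque": the same for the moment, N m; "finger_gap": opening from 0.0 (shut) to 1.0 (fully open); "finger_force": force on a finger pad.
Only numpy, scipy, OpenCV 4.12 (cv2) and the standard library are available. Lean on these libraries where they do the work, as an engineer would, in place of code of your own. Each camera call takes 0.05 s, during which the arm holds its last target. There are 200 camera calls.

## Working session

There is one attempt and no reset: what is moved stays moved. The work goes in short steps, Python scripts to look and compute and a shell command to move; the robot and the scene stay as the last step left them, time stands still between calls to the robot, and variables do not carry over. Pictures are saved under pics/ and viewed, at most 12 in all, crops included, and the job is handed in when it is done.

```bash
ls; mkdir -p pics; python3 - <<'E'
from plant import arm, eyes, order
import cv2,numpy as np
for n in("top","side"):
    p,d=eyes.camera(n); cv2.imwrite(f"pics/{n}0.png",p); np.save(f"pics/{n}0.npy",d)
    i=eyes.camera_info(n); print(n,np.round(i["K"],1).tolist(),np.round(i["R"],3).tolist(),np.round(i["t"],3).tolist())
s=arm.read_state();print(s)
E
```

```text
pics
top [[613.3, 0.0, 317.2], [0.0, 613.3, 249.0], [0.0, 0.0, 1.0]] [[-0.096, -0.995, 0.004], [-0.975, 0.093, -0.201], [0.199, -0.023, -0.98]] [-0.062, 0.58, 0.876]
side [[476.8, 0.0, 319.8], [0.0, 476.8, 241.3], [0.0, 0.0, 1.0]] [[0.842, -0.539, 0.018], [-0.267, -0.447, -0.854], [0.468, 0.714, -0.52]] [-0.502, 0.162, 0.596]
{'time': 0.1, 'q': array([ 1.15588548e+00,  2.45752110e-01,  1.55892939e+00,  3.57800383e-05,
        1.33870894e+00, -1.74109052e-01]), 'joint_velocities': array([-0.00020849, -0.00153099, -0.00216262, -0.0010808 , -0.00066588,
       -0.00117362]), 'tau': array([-1.81921923e-04, -4.30680907e+01, -3.27125180e+01, -2.47864828e-04,
        2.87544834e-03,  1.10354759e-05]), 'eef_pos': array([0.15479218, 0.63076656, 0.23026544]), 'orientation': array([-2.77580780e-04,  1.20114266e-01,  9.92759666e-01, -8.55141586e-04]), 'ft_force': array([ 0.76159877,  0.28156166, -0.11701342]), 'wrist_torque': array([-0.02840316,  0.02549255, -0.05209849]), 'finger_force': 0.0, 'finger_gap': 0.9995867859268641}
```

View pics/top0.png

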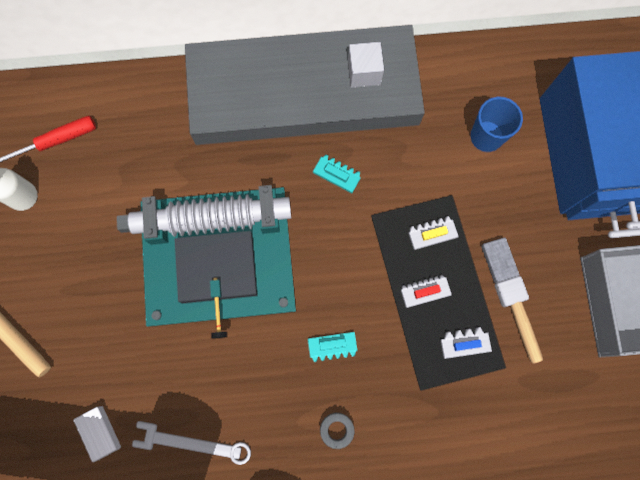

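View pics/side0.png

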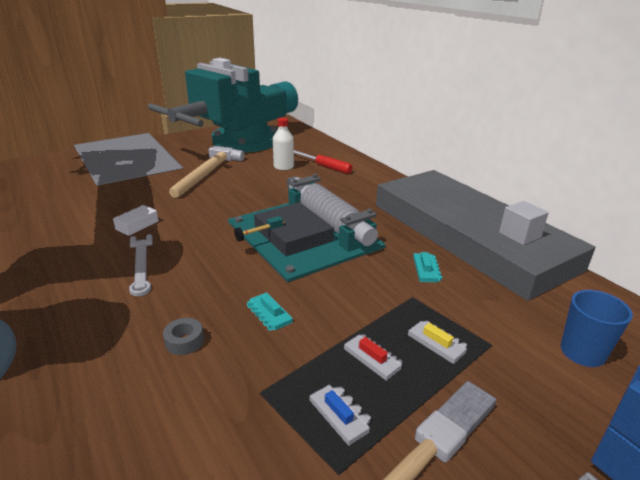

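The two views show five look-alikes in the top picture:
- yellow rib leaf at (434,233)
- red rib leaf at (428,291)
- blue rib leaf at (466,343)
- turquoise decoys at (337,173) and (332,346)

The yellow-ribbed one on the mat is meant. The stand is at about (220,250), with the pin head at (219,335).

```bash
cat > h.py <<'E'
import cv2,numpy as np
from plant import arm,eyes,order
from scipy.spatial.transform import Rotation as Rn
def ray(n,uv,z):
    i=eyes.camera_info(n);K,R,t=[np.array(i[k]) for k in"KRt"]
    uv=np.atleast_2d(uv).astype(float)
    d=(np.linalg.inv(K)@np.c_[uv,np.ones(len(uv))].T).T@R
    c=-R.T@t
    return c+d*((z-c[2])/d[:,2])[:,None]
def proj(n,X):
    i=eyes.camera_info(n);K,R,t=[np.array(i[k]) for k in"KRt"]
    p=(np.atleast_2d(X)@R.T+t)@K.T
    return p[:,:2]/p[:,2:]
def mask(p,lo,hi,roi=None):
    h=cv2.cvtColor(p,cv2.COLOR_BGR2HSV);m=cv2.inRange(h,lo,hi)
    if roi is not None:
        k=np.zeros_like(m);x0,y0,x1,y1=roi;k[y0:y1,x0:x1]=255;m&=k
    return m
def big(m):
    c=max(cv2.findContours(m,0,cv2.CHAIN_APPROX_NONE)[0],key=cv2.contourArea)
    return c[:,0,:]
def rect(n,m,z):
    """metric min-area rectangle of the biggest blob on plane z: centre, size, long-axis angle deg"""
    P=ray(n,big(m),z)[:,:2]
    r=cv2.minAreaRect((P*1000).astype(np.float32));b=cv2.boxPoints(r)
    e=max(b[1]-b[0],b[2]-b[1],key=np.linalg.norm);a=np.degrees(np.arctan2(e[1],e[0]))%180
    return np.round(r[0],1),np.round(r[1],1),round(a,1)
E
python3 - <<'E'
from h import *
t=cv2.imread("pics/top0.png");s=cv2.imread("pics/side0.png");d=np.load("pics/top0.npy")
Y=(20,120,120),(35,255,255)
print("rib top",rect("top",mask(t,*Y,(400,210,470,260)),.026))
print("rib side",rect("side",mask(s,*Y,(400,300,480,370)),.026))
mt=mask(t,(0,0,110),(180,70,255),(405,212,462,252))|mask(t,*Y,(400,210,470,260))
print("plate top",rect("top",mt,.012))
ml=mask(t,(0,0,30),(180,80,110),(170,228,262,308))
print("ledge",rect("top",ml,.036))
mg=mask(t,(80,100,30),(95,255,255),(130,180,300,330))
print("green base",rect("top",mg,.008))
mh=mask(t,(0,0,0),(180,255,40),(208,325,232,345)); c=big(mh);print("head px",c.min(0),c.max(0), ray("top",c.mean(0),.04))
mp=mask(t,(10,130,120),(30,255,255),(210,290,228,332));pp=big(mp);print("pin px",pp.min(0),pp.max(0));print(cv2.fitLine(ray("top",pp,.042)[:,:2].astype(np.float32),2,0,.001,.001).ravel())
a=cv2.resize(t[180:340,120:300],None,fx=4,fy=4,interpolation=2)[:600]
b=cv2.resize(t[205:265,400:470],None,fx=6,fy=6,interpolation=2)
W=np.zeros((600,800,3),np.uint8);W[:,:480]=cv2.resize(t[180:345,135:267],(480,600),interpolation=2);W[:274,480:]=cv2.resize(t[205:265,400:470],(320,274),interpolation=2);W[300:574,480:]=cv2.resize(ml[225:310,165:265],(320,274))[...,None]
cv2.imwrite("pics/c1.png",W)
E
```

```text
rib top (array([ 587.2, -305.6]), array([13.3, 40.8]), np.float32(100.7))
rib side (array([ 581.8, -312.2]), array([24.6, 44.6]), np.float32(100.5))
plate top (array([ 591.1, -306.1]), array([38.3, 75.9]), np.float32(100.8))
ledge (array([568.1,  42.9]), array([111.3, 121.2]), np.float32(90.1))
green base (array([562.3, -14.6]), array([152.8, 118.5]), np.float32(0.5))
head px [219 332] [225 337] [[0.45802592 0.03776724 0.04      ]]
pin px [210 298] [220 331]
[ 0.9903664  -0.13847145  0.48537353  0.04495414]
```

View pics/c1.png

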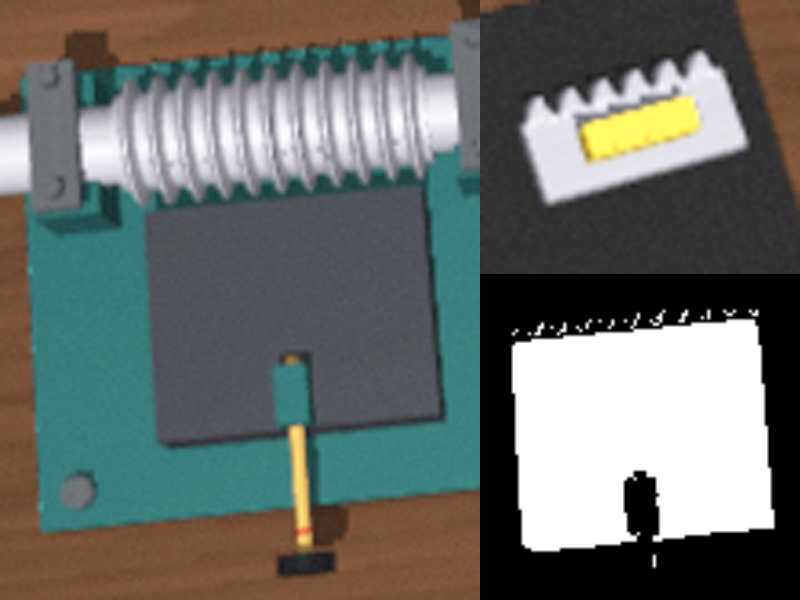

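The crop confirms it: yellow rib, six teeth, crop pixels about (640,125), which is (434,233) in the full picture. The ledge's side faces leak into the mask, so I'll fit its edges separately.

```bash
python3 - <<'E'
from h import *
t=cv2.imread("pics/top0.png");d=np.load("pics/top0.npy")
h=cv2.cvtColor(t,cv2.COLOR_BGR2HSV);V=h[...,2].astype(int)
print("row col profile top/front:",V[285:310,190],"\nright:",V[270,245:262],"\nleft",V[270,170:190])
def fit(n,P):
    l=cv2.fitLine(P[:,:2].astype(np.float32),cv2.DIST_HUBER,0,.001,.001).ravel();print(n,np.round(l[2:]*1000,1),"ang",round(np.degrees(np.arctan2(l[1],l[0]))%180,2));return l
G=V
m=((V>55)&(h[...,1]<80)).astype(np.uint8)*255   # light ledge top
k=np.zeros_like(m);k[240:310,168:262]=255;m&=k;m=cv2.morphologyEx(m,cv2.MORPH_OPEN,np.ones((3,3)))
L=[];Rr=[];F=[]
for r in range(248,290,2):
    x=np.where(m[r,:]>0)[0];L.append((x.min()-.5,r));Rr.append((x.max()+.5,r))
for c in list(range(185,206,2))+list(range(226,250,2)):
    F.append((c,np.where(m[:,c]>0)[0].max()+.5))
l=fit("left",ray("top",L,.036));r=fit("right",ray("top",Rr,.036));f=fit("front",ray("top",F,.036))
# base left edge, front edge
mg=mask(t,(80,100,30),(95,255,255),(130,180,310,335));c=big(mg)
B=[(np.where(mg[q,:]>0)[0].min()-.5,q) for q in range(245,315,3)];fit("base left",ray("top",B,.008))
C=[(q,np.where(mg[:,q]>0)[0].max()+.5) for q in list(range(152,205,3))+list(range(232,290,3))];fit("base front",ray("top",C,.008))
# brass
mp=mask(t,(10,130,120),(30,255,255),(205,305,232,332));pp=np.argwhere(mp)[:,::-1];fit("pin",ray("top",pp,.042));print(pp.min(0),pp.max(0))
mh=((V<45)).astype(np.uint8)*255;k[:]=0;k[329:342,206:232]=255;mh&=k;c=big(mh);print("head",c.min(0),c.max(0));q=cv2.minAreaRect(c);print(q)
E
```

```text
row col profile top/front: [ 91  90  93  94  93  88  92  90  92  93  92  93  88  91  91  77  59  78
 115 128 129 127 125 127 126] 
right: [ 91  93  93  91  92  92  91  93  85  56  81 126 129 125 128 127 128] 
left [126 125 125 126 124 118 104  89  91  90  91  94  91  88  94  92  90  95
  91  90]
left [568.1 103.5] ang 179.55
right [555.9 -17. ] ang 0.58
front [512.9  43.4] ang 89.87
base left [559.2 160.7] ang 0.41
base front [486.   17.3] ang 90.29
pin [477.1  46.5] ang 163.44
[205 305] [231 331]
head [212 332] [225 337]
((218.52476501464844, 334.74749755859375), (4.776178359985352, 13.433002471923828), 84.2894058227539)
```

```bash
cat >> h.py <<'E'
def go(x,y,z,ang):
    """rows needed from here to TCP (mm) tool down, tool y at ang deg"""
    s=arm.read_state();w=s["orientation"];Rc=Rn.from_quat([*w[1:],w[0]]).as_matrix()
    a=np.radians(ang);ty=np.array([np.cos(a),np.sin(a),0]);tz=np.array([0,0,-1.]);Rt=np.c_[np.cross(ty,tz),ty,tz]
    print("t",round(s["time"],2),"at",np.round(s["eef_pos"]*1000,1),"linear",np.round(Rc.T@(np.array([x,y,z])/1000-s["eef_pos"]),4).tolist(),"rot",np.round(Rn.from_matrix(Rc.T@Rt).as_rotvec(degrees=True)/45,4).tolist(),"q6",round(s["q"][5],2),"F",np.round(s["ft_force"],1),"gap",round(s["finger_gap"],3))
E
python3 -c "
from h import *
go(588,-306,120,100.7)"
```

```text
t 0.1 at [154.8 630.8 230.3] linear [-0.6442, -0.8062, 0.1115] rot [-0.0021, -0.0009, -0.5444] q6 -0.17 F [ 0.8  0.3 -0.1] gap 1.0
```

```bash
python3 -m crank '[{"jaw":0.3,"linear":[-0.644,-0.806,0],"rotation":[-0.002,-0.001,-0.544]},{"jaw":0.3,"linear":[-0.644,-0.806,0],"rotation":[-0.002,-0.001,-0.544]},{"jaw":0.3,"linear":[-0.644,-0.806,0],"rotation":[-0.002,-0.001,-0.544]},{"jaw":0.3,"linear":[-0.644,-0.806,0],"rotation":[-0.002,-0.001,-0.544]},{"jaw":0.3,"linear":[-0.644,-0.806,0],"rotation":[-0.002,-0.001,-0.544]},{"jaw":0.3,"linear":[-0.644,-0.806,0],"rotation":[-0.002,-0.001,-0.544]},{"jaw":0.3,"linear":[-0.644,-0.806,0],"rotation":[-0.002,-0.001,-0.544]},{"jaw":0.3,"linear":[-0.644,-0.806,0],"rotation":[-0.002,-0.001,-0.544]},{"jaw":0.3,"linear":[-0.644,-0.806,0],"rotation":[-0.002,-0.001,-0.544]},{"jaw":0.3,"linear":[-0.644,-0.806,0],"rotation":[-0.002,-0.001,-0.544]},{"jaw":0.3,"linear":[-0.644,-0.806,0],"rotation":[-0.002,-0.001,-0.544]},{"jaw":0.3,"linear":[-0.644,-0.806,0],"rotation":[-0.002,-0.001,-0.544]}]'; python3 -c "
from h import *
go(588,-306,90,100.7)"
```

```text
time: 1.6
eef_pos: [0.47, -0.0508, 0.2311]
orientation: [0.001, -0.093, 0.996, 0.001]
ft_force: [0.9, 0.6, 0.4]
finger_gap: 0.702
finger_force: 0.0
t 1.6 at [470.  -50.8 231.1] linear [-0.0687, -0.2728, 0.1408] rot [0.002, 0.0017, -0.0012] q6 -2.11 F [0.9 0.6 0.4] gap 0.702
```

```bash
python3 -m crank '[{"jaw":0.3,"linear":[-0.069,-0.273,0.05],"rotation":[0.002,0.002,-0.001]},{"jaw":0.3,"linear":[-0.069,-0.273,0.1],"rotation":[0.002,0.002,-0.001]},{"jaw":0.3,"linear":[-0.069,-0.273,0.141],"rotation":[0.002,0.002,-0.001]},{"jaw":0.3,"linear":[-0.069,-0.273,0.141],"rotation":[0.002,0.002,-0.001]},{"jaw":0.3,"linear":[-0.069,-0.273,0.141],"rotation":[0.002,0.002,-0.001]},{"jaw":0.3,"linear":[-0.069,-0.273,0.141],"rotation":[0.002,0.002,-0.001]},{"jaw":0.3,"linear":[-0.069,-0.273,0.141],"rotation":[0.002,0.002,-0.001]},{"jaw":0.3,"linear":[-0.069,-0.273,0.141],"rotation":[0.002,0.002,-0.001]}]'; python3 - <<'E'
from h import *
go(588,-306,12,100.7)
s,_=eyes.camera("side");t,_=eyes.camera("top")
W=np.zeros((600,800,3),np.uint8);W[:,:480]=cv2.resize(s[220:420,340:500],(480,600));W[:400,480:]=cv2.resize(t[190:290,380:460],(320,400))
cv2.imwrite("pics/c2.png",W)
E
```

```text
time: 2.6
eef_pos: [0.5887, -0.3033, 0.0918]
orientation: [0.001, -0.094, 0.996, -0.001]
ft_force: [0.4, 0.2, 0.3]
finger_gap: 0.701
finger_force: 0.0
t 2.6 at [ 588.7 -303.3   91.8] linear [0.0013, -0.0024, 0.0798] rot [-0.0022, 0.0014, 0.002] q6 -2.41 F [0.4 0.2 0.3] gap 0.701
```

View pics/c2.png

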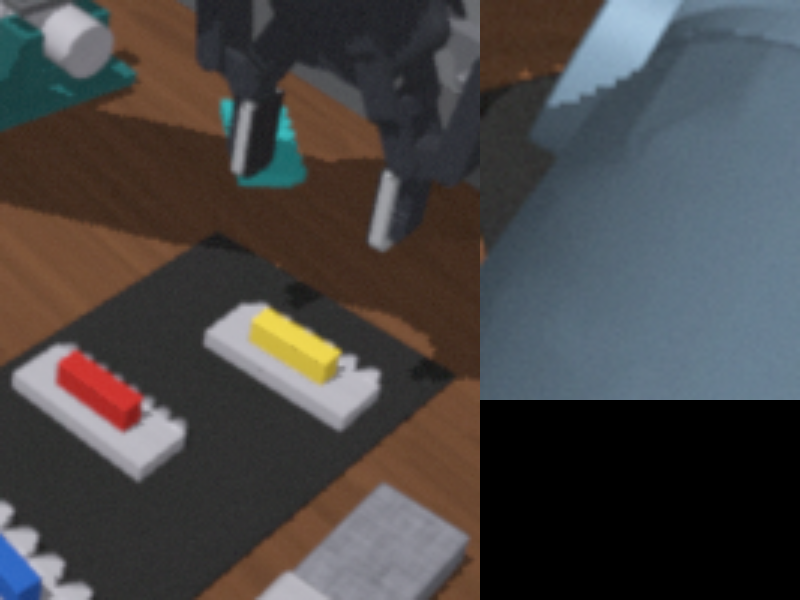

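Crop c2 (side view): the fingers (crop pixels (240,170) and (380,240)) are above the yellow leaf (295,350) and straddle its rib. Going down to grip it.

```bash
python3 -m crank '[{"jaw":0.3,"linear":[0.001,-0.002,0.05],"rotation":[-0.002,0.001,0.002]},{"jaw":0.3,"linear":[0.001,-0.002,0.07],"rotation":[-0.002,0.001,0.002]},{"jaw":0.3,"linear":[0.001,-0.002,0.08],"rotation":[-0.002,0.001,0.002]},{"jaw":0.3,"linear":[0.001,-0.002,0.08],"rotation":[-0.002,0.001,0.002]},{"jaw":0.3,"linear":[0.001,-0.002,0.08],"rotation":[-0.002,0.001,0.002]}]'; python3 - <<'E'
from h import *
go(588,-306,12,100.7)
E
```

```text
time: 3.32
eef_pos: [0.5885, -0.3068, 0.0116]
orientation: [0.0, -0.093, 0.996, -0.0]
ft_force: [-0.6, -0.3, 1.6]
finger_gap: 0.698
finger_force: 0.0
t 3.33 at [ 588.5 -306.8   11.6] linear [0.0004, 0.0009, -0.0004] rot [-0.0008, 0.0007, -0.0013] q6 -2.41 F [-0.6 -0.3  1.6] gap 0.698
```

```bash
python3 -m crank '[{"jaw":1,"linear":[0,0,0],"rotation":[0,0,0]},{"jaw":1,"linear":[0,0,0],"rotation":[0,0,0]},{"jaw":1,"linear":[0,0,0],"rotation":[0,0,0]},{"jaw":1,"linear":[0,0,0],"rotation":[0,0,0]},{"jaw":1,"linear":[0,0,-0.02],"rotation":[0,0,0]},{"jaw":1,"linear":[0,0,-0.1],"rotation":[0,0,0]},{"jaw":1,"linear":[0,0,-0.1],"rotation":[0,0,0]},{"jaw":1,"linear":[0,0,-0.1],"rotation":[0,0,0]}]' 50; python3 - <<'E'
from h import *
s,_=eyes.camera("side");t,_=eyes.camera("top")
W=cv2.resize(s[180:400,320:520],(600,600));cv2.imwrite("pics/c3.png",W)
go(580,44,112,90.2)
E
```

```text
time: 4.32
eef_pos: [0.5884, -0.3067, 0.1119]
orientation: [0.001, -0.093, 0.996, -0.0]
ft_force: [-0.2, 0.8, -2.0]
finger_gap: 0.451
finger_force: 51.0
t 4.42 at [ 586.5 -305.4  108.1] linear [-0.0581, 0.3446, -0.0028] rot [0.0045, -0.0049, 0.2319] q6 -2.41 F [ 0.5  0.4 -2.7] gap 0.448
```

View pics/c3.png

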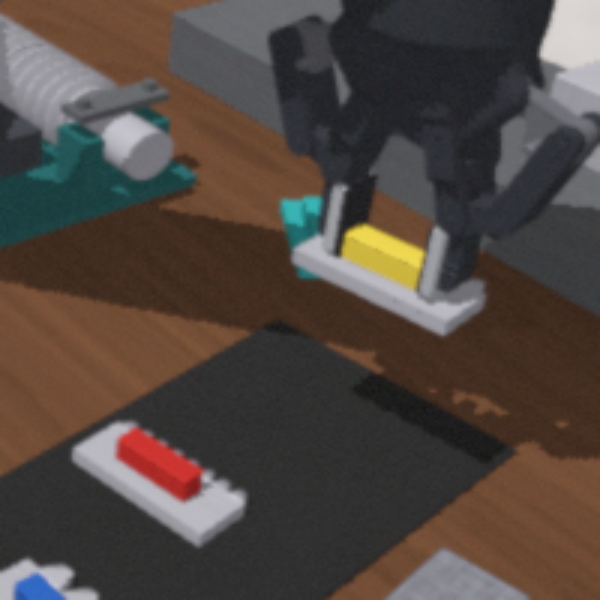

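The leaf is held level with the pads on both ends of its rib, and red and blue are undisturbed. Carrying it to the ledge.

```bash
python3 -m crank '[{"jaw":1,"linear":[-0.008,0.05,0],"rotation":[0,0,0.1]},{"jaw":1,"linear":[-0.016,0.1,0],"rotation":[0,0,0.233]},{"jaw":1,"linear":[-0.025,0.15,0],"rotation":[0,0,0.233]},{"jaw":1,"linear":[-0.033,0.2,0],"rotation":[0,0,0.233]},{"jaw":1,"linear":[-0.041,0.25,0],"rotation":[0,0,0.233]},{"jaw":1,"linear":[-0.049,0.3,0],"rotation":[0,0,0.233]},{"jaw":1,"linear":[-0.057,0.346,0],"rotation":[0,0,0.233]},{"jaw":1,"linear":[-0.057,0.346,0],"rotation":[0,0,0.233]},{"jaw":1,"linear":[-0.057,0.346,0],"rotation":[0,0,0.233]},{"jaw":1,"linear":[-0.057,0.346,0],"rotation":[0,0,0.233]},{"jaw":1,"linear":[-0.057,0.346,0],"rotation":[0,0,0.233]}]'; python3 - <<'E'
from h import *
go(581,44,46,90.2)
s,_=eyes.camera("side");t,_=eyes.camera("top")
W=np.zeros((600,800,3),np.uint8);W[:,:480]=cv2.resize(s[120:300,225:385],(480,600));W[:400,480:]=cv2.resize(t[180:350,140:276],(320,400))
cv2.imwrite("pics/c4.png",W)
E
```

```text
time: 5.8
eef_pos: [0.5798, 0.0433, 0.1102]
orientation: [-0.001, -0.001, 1.0, 0.001]
ft_force: [0.9, 0.2, -2.3]
finger_gap: 0.448
finger_force: 51.1
t 5.8 at [579.8  43.3 110.2] linear [-0.0013, 0.0007, 0.0642] rot [0.0014, -0.0024, -0.0031] q6 -1.69 F [ 0.9  0.2 -2.3] gap 0.448
```

View pics/c4.png

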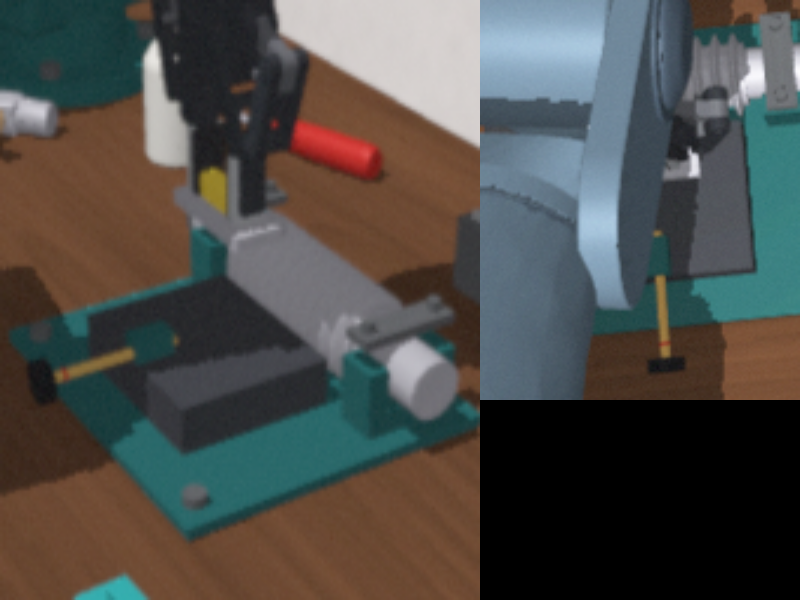

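The leaf hangs over the ledge, between the guide (crop (150,340)) and the spindle. Lowering it.

```bash
python3 -m crank '[{"jaw":1,"linear":[0,0.001,0.03],"rotation":[0,0,0]},{"jaw":1,"linear":[0,0.001,0.055],"rotation":[0,0,0]},{"jaw":1,"linear":[0,0.001,0.062],"rotation":[0,0,0]},{"jaw":1,"linear":[0,0.001,0.0645],"rotation":[0,0,0]},{"jaw":1,"linear":[0,0.001,0.0665],"rotation":[0,0,0]},{"jaw":1,"linear":[0,0.001,0.0675],"rotation":[0,0,0]},{"jaw":1,"linear":[0,0.001,0.0675],"rotation":[0,0,0]}]'; python3 - <<'E'
from h import *
go(581,44,43.6,90.2)
E
```

```text
time: 6.78
eef_pos: [0.5802, 0.0453, 0.0435]
orientation: [-0.0, -0.001, 1.0, 0.0]
ft_force: [0.8, -0.1, -0.4]
finger_gap: 0.446
finger_force: 51.2
t 6.78 at [580.2  45.3  43.5] linear [-0.0008, -0.0013, -0.0001] rot [0.0011, -0.0003, -0.001] q6 -1.69 F [ 0.8 -0.1 -0.4] gap 0.446
```

```bash
python3 -m crank '[{"jaw":0.3,"linear":[0,0,0],"rotation":[0,0,0]},{"jaw":0.3,"linear":[0,0,0],"rotation":[0,0,0]},{"jaw":0.3,"linear":[0,0,0],"rotation":[0,0,0]},{"jaw":0.3,"linear":[0,0,-0.02],"rotation":[0,0,0]},{"jaw":0.3,"linear":[0,0,-0.05],"rotation":[0,0,0]},{"jaw":1,"linear":[0.031,-0.001,-0.05],"rotation":[0,0,0]},{"jaw":1,"linear":[0.031,-0.001,-0.05],"rotation":[0,0,0]},{"jaw":1,"linear":[0.031,-0.001,-0.05],"rotation":[0,0,0]},{"jaw":1,"linear":[0.031,-0.001,-0.05],"rotation":[0,0,0]}]'; python3 - <<'E'
from h import *
go(552,44,47,90.2)
s,_=eyes.camera("side");t,_=eyes.camera("top")
Y=(20,120,90),(35,255,255)
m=mask(s,*Y,(280,180,345,260));print("rib side px area",cv2.contourArea(big(m)),rect("side",m,.058))
W=np.zeros((600,800,3),np.uint8);W[:,:480]=cv2.resize(s[140:290,235:355],(480,600));W[:400,480:]=cv2.resize(t[180:350,140:276],(320,400))
cv2.imwrite("pics/c5.png",W)
E
```

```text
time: 7.9
eef_pos: [0.5496, 0.0442, 0.0933]
orientation: [-0.0, -0.001, 1.0, 0.001]
ft_force: [0.7, -0.5, -0.8]
finger_gap: 0.002
finger_force: 0.0
t 7.9 at [549.6  44.2  93.3] linear [-0.0025, -0.0002, 0.0463] rot [0.0013, -0.0008, -0.0011] q6 -1.7 F [ 0.7 -0.5 -0.8] gap 0.002
rib side px area 143.0 (array([572.5,  31.8]), array([60.6, 22.9]), np.float32(86.7))
```

View pics/c5.png

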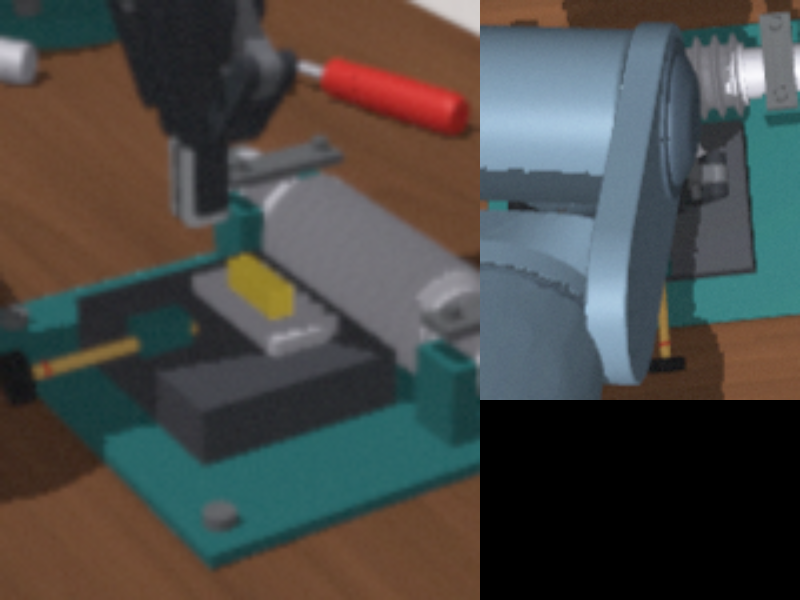

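c5: the leaf (crop (265,300)) lies flat and square on the ledge, its teeth clear of the thread and its back in front of the pin nose (195,327). I'll push first on the rib and then on the back edge.

```bash
python3 -m crank '[{"jaw":1,"linear":[-0.0055,0,0],"rotation":[0,0,0]},{"jaw":1,"linear":[-0.0055,0,0.03],"rotation":[0,0,0]},{"jaw":1,"linear":[-0.0055,0,0.0455],"rotation":[0,0,0]},{"jaw":1,"linear":[-0.0055,0,0.0455],"rotation":[0,0,0]},{"jaw":1,"linear":[-0.01,0,0.0455],"rotation":[0,0,0]},{"jaw":1,"linear":[-0.014,0,0.0455],"rotation":[0,0,0]},{"jaw":1,"linear":[-0.018,0,0.0455],"rotation":[0,0,0]},{"jaw":1,"linear":[-0.021,0,0.0455],"rotation":[0,0,0]},{"jaw":1,"linear":[-0.024,0,0.0455],"rotation":[0,0,0]},{"jaw":1,"linear":[-0.026,0,0.0455],"rotation":[0,0,0]},{"jaw":1,"linear":[-0.026,0,0.0455],"rotation":[0,0,0]}]'; python3 - <<'E'
from h import *
go(584,44,47,90.2)
E
```

```text
time: 9.38
eef_pos: [0.5749, 0.0444, 0.0474]
orientation: [-0.001, -0.001, 1.0, 0.001]
ft_force: [0.5, -1.0, 0.2]
finger_gap: 0.002
finger_force: 0.0
t 9.38 at [574.9  44.4  47.4] linear [-0.0091, -0.0004, 0.0004] rot [0.0014, -0.0016, -0.0011] q6 -1.69 F [ 0.5 -1.   0.2] gap 0.002
```

```bash
python3 -m crank '[{"jaw":1,"linear":[0.003,0,0],"rotation":[0,0,0]},{"jaw":1,"linear":[0.006,0,-0.025],"rotation":[0,0,0]},{"jaw":1,"linear":[0.016,0,-0.025],"rotation":[0,0,0]},{"jaw":1,"linear":[0.016,0,-0.025],"rotation":[0,0,0]},{"jaw":1,"linear":[0.016,0,-0.02],"rotation":[0,0,0]},{"jaw":1,"linear":[0.016,0,0],"rotation":[0,0,0]},{"jaw":1,"linear":[0.016,0,0.006],"rotation":[0,0,0]},{"jaw":1,"linear":[0.016,0,0.0085],"rotation":[0,0,0]},{"jaw":1,"linear":[0.016,0,0.0085],"rotation":[0,0,0]}]'; python3 - <<'E'
from h import *
go(575.5,44,39,90.2)
s,_=eyes.camera("side")
cv2.imwrite("pics/c6.png",cv2.resize(s[140:290,235:375],(700,600)))
E
```

```text
time: 10.5
eef_pos: [0.5588, 0.0443, 0.0387]
orientation: [-0.001, -0.001, 1.0, 0.001]
ft_force: [-0.5, 0.2, 0.1]
finger_gap: -0.0
finger_force: 0.0
t 10.5 at [558.8  44.3  38.7] linear [-0.0167, -0.0004, -0.0003] rot [0.0014, -0.0022, -0.001] q6 -1.7 F [-0.5  0.2  0.1] gap -0.0
```

View pics/c6.png

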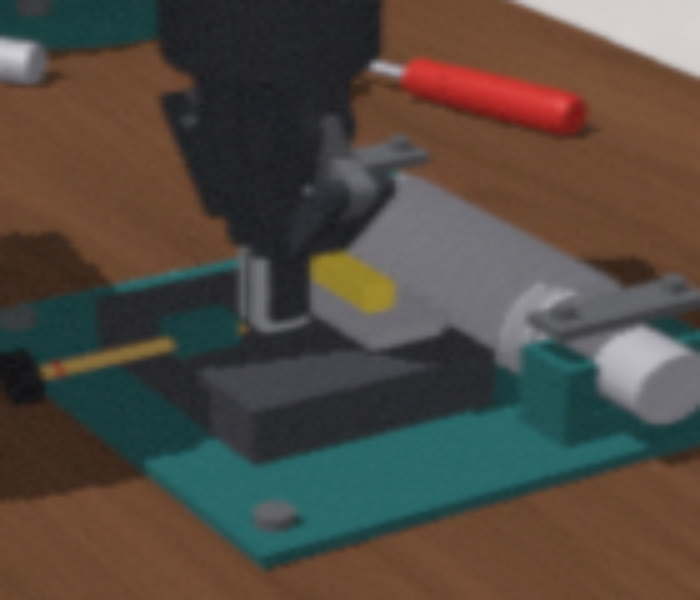

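c6: the fingers (crop (275,310)) stand behind the leaf's back edge, and the teeth are at the thread mouth. Pushing in small steps.

```bash
python3 -m crank '[{"jaw":1,"linear":[-0.004,0,0],"rotation":[0,0,0]},{"jaw":1,"linear":[-0.007,0,0],"rotation":[0,0,0]},{"jaw":1,"linear":[-0.009,0,0],"rotation":[0,0,0]},{"jaw":1,"linear":[-0.011,0,0],"rotation":[0,0,0]},{"jaw":1,"linear":[-0.0125,0,0],"rotation":[0,0,0]},{"jaw":1,"linear":[-0.014,0,0],"rotation":[0,0,0]},{"jaw":1,"linear":[-0.014,0,0],"rotation":[0,0,0]}]'; python3 -m crank '[{"jaw":1,"linear":[-0.001,0,0],"rotation":[0,0,0]},{"jaw":1,"linear":[-0.002,0,0],"rotation":[0,0,0]},{"jaw":1,"linear":[-0.002,0,0],"rotation":[0,0,0]}]'; python3 -m crank '[{"jaw":1,"linear":[-0.001,0,0],"rotation":[0,0,0]},{"jaw":1,"linear":[-0.002,0,0],"rotation":[0,0,0]},{"jaw":1,"linear":[-0.002,0,0],"rotation":[0,0,0]}]'
```

```text
time: 11.42
eef_pos: [0.5729, 0.0444, 0.0389]
orientation: [-0.001, -0.001, 1.0, 0.001]
ft_force: [0.3, -0.3, -1.1]
finger_gap: 0.002
finger_force: 0.0
time: 11.8
eef_pos: [0.5748, 0.0444, 0.0389]
orientation: [-0.001, -0.001, 1.0, 0.001]
ft_force: [-0.4, 0.0, 0.0]
finger_gap: -0.001
finger_force: 0.0
time: 12.18
eef_pos: [0.5768, 0.0444, 0.0389]
orientation: [-0.001, -0.001, 1.0, 0.001]
ft_force: [0.4, -0.5, 0.4]
finger_gap: -0.0
finger_force: 0.0
```

```bash
for i in 1 ; do python3 -m crank '[{"jaw":1,"linear":[-0.001,0,0],"rotation":[0,0,0]},{"jaw":1,"linear":[-0.0015,0,0],"rotation":[0,0,0]},{"jaw":1,"linear":[-0.0015,0,0],"rotation":[0,0,0]}]'; done;  python3 - <<'E'
from h import *
s,_=eyes.camera("side")
cv2.imwrite("pics/c7.png",cv2.resize(s[180:260,260:366],(795,600)))
E
```

```text
time: 12.55
eef_pos: [0.577, 0.0445, 0.0385]
orientation: [-0.002, -0.001, 1.0, 0.001]
ft_force: [-5.4, -0.5, 3.1]
finger_gap: -0.004
finger_force: 2.7
```

View pics/c7.png

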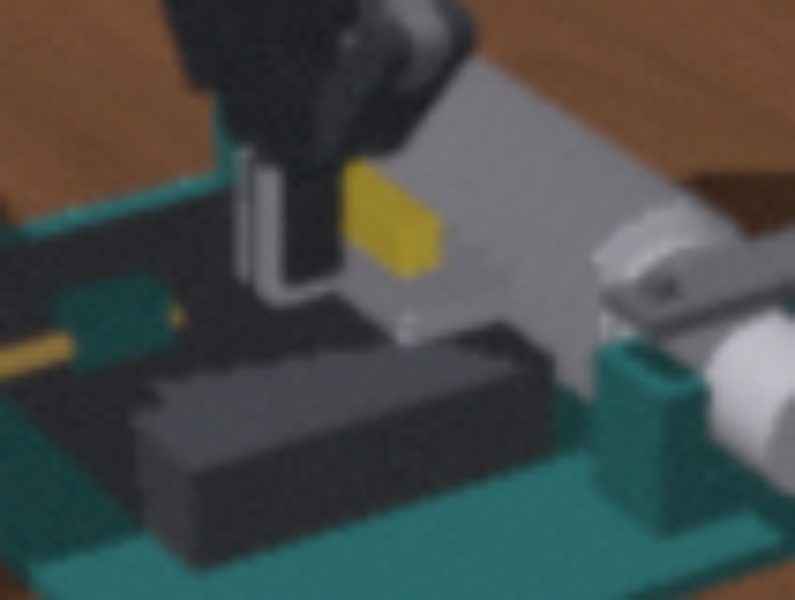

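The force rises sharply at TCP 577, which is the expected seat depth. Pressing a little more firmly, then withdrawing to look.

```bash
python3 -m crank '[{"jaw":1,"linear":[-0.001,0,0],"rotation":[0,0,0]},{"jaw":1,"linear":[-0.002,0,0],"rotation":[0,0,0]},{"jaw":1,"linear":[-0.002,0,0],"rotation":[0,0,0]},{"jaw":1,"linear":[-0.002,0,0],"rotation":[0,0,0]}]';  python3 -m crank '[{"jaw":1,"linear":[0.004,0,0],"rotation":[0,0,0]},{"jaw":1,"linear":[0.01,0,0],"rotation":[0,0,0]},{"jaw":1,"linear":[0.012,0,-0.05],"rotation":[0,0,0]},{"jaw":1,"linear":[0.012,0,-0.08],"rotation":[0,0,0]},{"jaw":1,"linear":[0.07,0,-0.1],"rotation":[0,0,0]},{"jaw":1,"linear":[0.13,0,-0.1],"rotation":[0,0,0]},{"jaw":1,"linear":[0.18,0,-0.1],"rotation":[0,0,0]},{"jaw":1,"linear":[0.18,0,-0.1],"rotation":[0,0,0]},{"jaw":1,"linear":[0.18,0,-0.1],"rotation":[0,0,0]}]'; python3 - <<'E'
from h import *
go(430,44,45,90.2)
s,_=eyes.camera("side");t,_=eyes.camera("top")
Y=(20,120,90),(35,255,255)
print("rib top",rect("top",mask(t,*Y,(190,215,245,265)),.058))
W=np.zeros((600,800,3),np.uint8);W[:,:480]=cv2.resize(t[200:350,160:280],(480,600),interpolation=2);W[:400,480:]=cv2.resize(s[150:275,265:365],(320,400))
cv2.imwrite("pics/c8.png",W);cv2.imwrite("pics/top8.png",t);cv2.imwrite("pics/side8.png",s)
E
```

```text
time: 13.1
eef_pos: [0.5771, 0.0447, 0.0379]
orientation: [-0.005, -0.002, 1.0, 0.001]
ft_force: [-10.5, -0.4, 5.4]
finger_gap: 0.0
finger_force: 5.3
time: 14.22
eef_pos: [0.4013, 0.0436, 0.14]
orientation: [0.001, -0.001, 1.0, 0.0]
ft_force: [0.7, 0.6, -0.1]
finger_gap: -0.003
finger_force: 0.0
t 14.22 at [401.3  43.6 140. ] linear [-0.0285, 0.0002, 0.0951] rot [0.0009, 0.0018, -0.0013] q6 -1.75 F [ 0.7  0.6 -0.1] gap -0.003
rib top (array([601.3,  43.3]), array([13.6, 39.9]), np.float32(90.4))
```

View pics/c8.png

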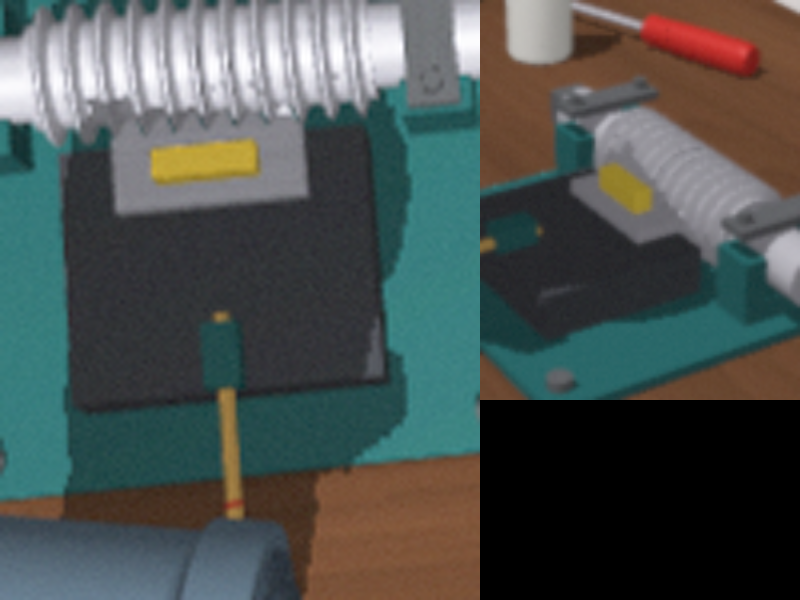

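c8: the rib (crop (205,160)) measures (601.3, 43.3) at 90.4°. The teeth are in the grooves, and the leaf is square and flat in both views. Next the pin, whose head should stop at about TCP x = 486.

```bash
python3 -m crank '[{"jaw":1,"linear":[-0.022,0,0.05],"rotation":[0,0,0]},{"jaw":1,"linear":[-0.022,0,0.09],"rotation":[0,0,0]},{"jaw":1,"linear":[-0.022,0,0.106],"rotation":[0,0,0]},{"jaw":1,"linear":[-0.022,0,0.106],"rotation":[0,0,0]},{"jaw":1,"linear":[-0.022,0,0.106],"rotation":[0,0,0]}]';  python3 -m crank '[{"jaw":1,"linear":[-0.008,0,0],"rotation":[0,0,0]},{"jaw":1,"linear":[-0.013,0,0],"rotation":[0,0,0]},{"jaw":1,"linear":[-0.018,0,0],"rotation":[0,0,0]},{"jaw":1,"linear":[-0.023,0,0],"rotation":[0,0,0]},{"jaw":1,"linear":[-0.023,0,0],"rotation":[0,0,0]}]'; python3 - <<'E'
from h import *
go(486,44,34,90.2)
s,_=eyes.camera("side");t,_=eyes.camera("top")
W=np.zeros((500,800,3),np.uint8);W[:,:400]=cv2.resize(s[180:280,210:290],(400,500));W[:,400:]=cv2.resize(t[250:350,180:260],(400,500));cv2.imwrite("pics/c9.png",W)
E
```

```text
time: 14.95
eef_pos: [0.4235, 0.0438, 0.0339]
orientation: [0.0, -0.001, 1.0, 0.0]
ft_force: [0.7, -0.3, 0.3]
finger_gap: 0.004
finger_force: 0.0
time: 15.58
eef_pos: [0.4455, 0.044, 0.0331]
orientation: [-0.001, -0.001, 1.0, 0.001]
ft_force: [-0.7, 0.3, -0.7]
finger_gap: -0.0
finger_force: 0.0
t 15.57 at [445.5  44.   33.1] linear [-0.0405, -0.0002, -0.001] rot [0.0014, -0.0016, -0.001] q6 -1.73 F [-0.7  0.3 -0.7] gap -0.0
```

View pics/c9.png

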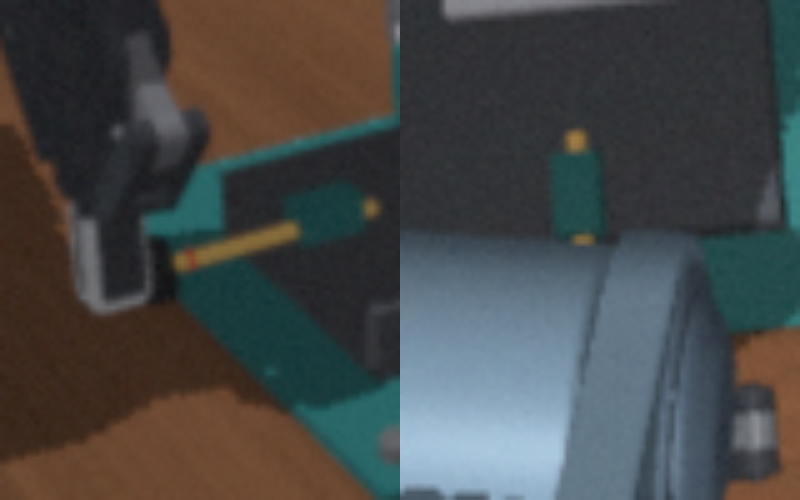

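c9: the fingers touch the head centrally (crop (160,265)) and the nose has started to come out of the guide. Continuing.

```bash
python3 -m crank '[{"jaw":1,"linear":[-0.005,0,0],"rotation":[0,0,0]},{"jaw":1,"linear":[-0.01,0,0],"rotation":[0,0,0]},{"jaw":1,"linear":[-0.015,0,0],"rotation":[0,0,0]},{"jaw":1,"linear":[-0.02,0,0],"rotation":[0,0,0]},{"jaw":1,"linear":[-0.025,0,0],"rotation":[0,0,0]},{"jaw":1,"linear":[-0.03,0,0],"rotation":[0,0,0]},{"jaw":1,"linear":[-0.034,0,0],"rotation":[0,0,0]},{"jaw":1,"linear":[-0.037,0,0],"rotation":[0,0,0]},{"jaw":1,"linear":[-0.037,0,0],"rotation":[0,0,0]}]';  python3 -m crank '[{"jaw":1,"linear":[-0.001,0,0],"rotation":[0,0,0]},{"jaw":1,"linear":[-0.002,0,0],"rotation":[0,0,0]},{"jaw":1,"linear":[-0.002,0,0],"rotation":[0,0,0]}]'; python3 -m crank '[{"jaw":1,"linear":[-0.001,0,0],"rotation":[0,0,0]},{"jaw":1,"linear":[-0.0015,0,0],"rotation":[0,0,0]},{"jaw":1,"linear":[-0.0015,0,0],"rotation":[0,0,0]}]'
```

```text
time: 16.8
eef_pos: [0.4828, 0.0439, 0.0332]
orientation: [-0.0, -0.001, 1.0, 0.0]
ft_force: [-1.7, 0.3, -0.8]
finger_gap: 0.002
finger_force: 0.4
time: 17.18
eef_pos: [0.4845, 0.044, 0.0332]
orientation: [-0.0, -0.001, 1.0, 0.0]
ft_force: [-1.0, -0.5, 1.2]
finger_gap: -0.001
finger_force: 0.7
time: 17.55
eef_pos: [0.4858, 0.0441, 0.0331]
orientation: [-0.001, -0.001, 1.0, 0.0]
ft_force: [-2.8, -1.2, 1.2]
finger_gap: 0.001
finger_force: 0.8
```

```bash
python3 -m crank '[{"jaw":1,"linear":[-0.0005,0,0],"rotation":[0,0,0]},{"jaw":1,"linear":[-0.001,0,0],"rotation":[0,0,0]},{"jaw":1,"linear":[-0.001,0,0],"rotation":[0,0,0]}]'; python3 -m crank '[{"jaw":1,"linear":[-0.0005,0,0],"rotation":[0,0,0]},{"jaw":1,"linear":[-0.001,0,0],"rotation":[0,0,0]},{"jaw":1,"linear":[-0.001,0,0],"rotation":[0,0,0]}]'
```

```text
time: 17.92
eef_pos: [0.486, 0.0442, 0.0329]
orientation: [-0.002, -0.001, 1.0, 0.001]
ft_force: [-5.3, -0.6, 5.5]
finger_gap: -0.0
finger_force: 2.6
time: 18.3
eef_pos: [0.486, 0.0443, 0.0326]
orientation: [-0.003, -0.002, 1.0, 0.001]
ft_force: [-8.1, -0.6, 6.8]
finger_gap: 0.003
finger_force: 4.1
```

Stopped at exactly 486.0, as predicted. Withdrawing straight back, then up, for a final check.

```bash
python3 -m crank '[{"jaw":1,"linear":[0.006,0,0],"rotation":[0,0,0]},{"jaw":1,"linear":[0.03,0,0],"rotation":[0,0,0]},{"jaw":1,"linear":[0.06,0,-0.03],"rotation":[0,0,0]},{"jaw":1,"linear":[0.09,0,-0.08],"rotation":[0,0,0]},{"jaw":1,"linear":[0.11,0,-0.12],"rotation":[0,0,0]},{"jaw":1,"linear":[0.11,0.05,-0.14],"rotation":[0,0,0]},{"jaw":1,"linear":[0.11,0.1,-0.14],"rotation":[0,0,0]},{"jaw":1,"linear":[0.11,0.15,-0.14],"rotation":[0,0,0]},{"jaw":1,"linear":[0.11,0.15,-0.14],"rotation":[0,0,0]},{"jaw":1,"linear":[0.11,0.15,-0.14],"rotation":[0,0,0]}]'; python3 - <<'E'
from h import *
s,_=eyes.camera("side");t,_=eyes.camera("top")
Y=(20,120,90),(35,255,255)
print("rib top",rect("top",mask(t,*Y,(190,215,245,265)),.058))
W=np.zeros((600,800,3),np.uint8);W[:,:440]=cv2.resize(t[200:320,170:258],(440,600),interpolation=2);W[:450,440:]=cv2.resize(s[165:290,230:330],(360,450),interpolation=2)
cv2.imwrite("pics/c10.png",W)
E
```

```text
time: 19.55
eef_pos: [0.3776, 0.1937, 0.1733]
orientation: [-0.0, -0.002, 1.0, 0.001]
ft_force: [-0.3, 0.7, 0.3]
finger_gap: 0.002
finger_force: 0.0
rib top (array([601.7,  43.8]), array([14.1, 39. ]), np.float32(90.4))
```

View pics/c10.png

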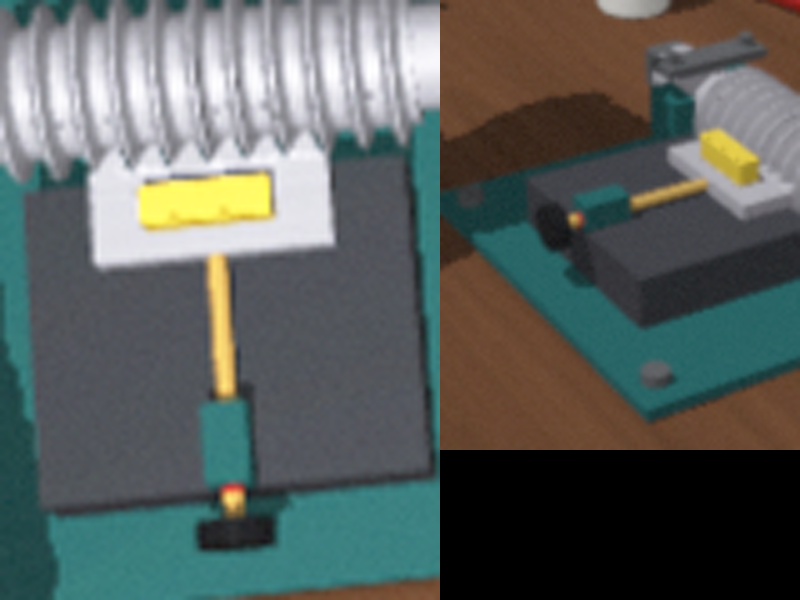

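c10: the pin nose (crop (217,258)) is against the leaf's back, and the red ring (232,490) is at the guide's rear face. The teeth are home and the leaf is square and flat, with the arm clear of everything.

```bash
python3 -c "
from plant import order
print(order.sign_off())"
```

```text
the job is handed in; nothing more can be done
None
```

The job is handed in at about 20 s on the robot clock: the yellow leaf sits fully home in the thread, square and flat, with the check pin against its back, its red ring at the guide, and the red and blue leaves not moved.

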